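Unlatch the trailer coupler and hold the tongue up off its tow ball

TASK

Uncouple the tongue so that the tow ball can be greased: draw the red-headed safety pin out of the latch and hang it in a free hole of the green pin rack, then pull the yellow latch handle out sideways against its spring and, keeping it pulled, lift the tongue off the ball. The job finishes while you are still holding the coupler up, about 10 cm above its coupled height; leave everything else where it stands.

Things in the scene. Friction and masses are not known exactly. Their poses are not given: they have to be found in the camera images.
- coupler: Aluminium ball coupler, 76 mm wide, on the nose of a red tongue tube. Origin: socket centre, the ball's centre while coupled (106 mm over the table). x: back along the tongue to the hinge; y: left, the latch side; z up. Underside 36 mm below, top 34 (dome 42) above the origin. Steel latch barrel on its left: y 38 to 90 mm, axis z -29, 31 thick; pin seat at y 64, z -12. Lifting it takes about 8 N.
- ball (a point): Centre of the 50 mm steel tow ball, fixed, 106 mm over the table, on a black platform. Axes of the stand: x to the hinge, y to the latch side, z up. The tongue swings up about a fixed level bolt at its tail, parallel to y, at x 310, z 6 mm from here (the same in the coupler's frame), freely up to 0.75 rad, and falls back by its weight. About 0.33 rad lifts the coupler 10 cm.
- latch (a joint): How far the spring latch is pulled out sideways along the coupler's +y, m: 0 home, its bolt under the ball; it needs over 12 mm to let the ball go, stop at 22 mm. The spring pulls it home with about 5 N at 0 and 12.6 N at 22 mm. With the safety pin in it moves only about 3 mm.
- handle (a point): Grip point of the yellow upright latch handle, on its mid plane, 17 mm below its top. A plate 12 mm thick along the coupler's y, 36 mm wide along its x, reaching 29 mm above the coupler's origin; with the latch home the point is at x 0, y 116, z 12 mm of the coupler. A finger fits between handle and coupler, above the barrel. It tilts with the tongue. Axes as the coupler's.
- pin: Safety pin: steel shank 10 mm thick, 50 mm long, tapered tip; collar 28 mm wide, 4 thick; red cylindrical knob 20 mm wide from 4 to 36 mm above the origin. Origin: centre of the collar's underside; z up to the knob. It stands upright and loose in the latch boss and is drawn straight up; about 70 g. Two spare pins with black knobs hang in the rack's end holes.
- hole_a (a point): Mouth centre of one free hole of the green pin rack, in its top face 110 mm over the table; hole 18 mm wide through the 12 mm bar, open below. A pin hangs by its collar with its origin here. y points along the rack: a bar 56 mm wide, 260 mm long with four holes 60 mm apart, the two inner ones free; legs at its ends. z up.
- hole_b (a point): Mouth centre of the other free hole of the rack, 60 mm along +y from hole_a; otherwise the same.
- spare_pin1: A pin with a black knob in the rack's hole beside hole_a; stays there. Built as the safety pin, shank 12 mm.
- spare_pin2: A pin with a black knob in the rack's hole beside hole_b; stays there.
- grease_jar: White grease jar, 72 mm wide, 75 mm tall, stays where it stands; origin under its centre.
- spray_can: Spray can, 66 mm wide, 190 mm tall, stays; origin under its centre.
- oil_bottle: White oil bottle, 68 mm wide, 200 mm tall, stays; origin under its centre.
- wrench: Steel wrench, 220 mm long, lying on the table, stays.
- socket1: Dark impact socket, 36 mm wide, 60 mm tall, standing on the table, stays.
- socket2: Dark impact socket, 28 mm wide, 50 mm tall, standing on the table, stays.
Things that resemble listed ones, but are neither listed nor needed, are in the scene too. Leave any purple look-alike of the pin alone.

How it is judged:
By the outcome, as a careful person would: the job done as asked, in the order asked, and still so for the second after the job is handed in, while the arm keeps its last pose, push and grip.
It also fails if it takes over 54 s, if anything falls off the work surface, if the arm or the gripper's body presses on something with over 40 N, if the wrist force passes 120 N, or if a joint passes its speed limit or range.

ROBOT

A 6-joint arm with a two-finger parallel gripper is mounted at the origin on the work surface. World frame = base frame: x ahead of the robot, y to its left, z up, the work surface at z = 0. Lengths are in mm, angles in rad, forces in N, time in s.
With the tool pointing down it reaches from about 350 to 875 mm from the base axis. Payload 15.5 kg.
Tool frame: the origin (TCP) lies on the mounting face of the last link; the fingertips stand 173 mm ahead of it and the grasp point (between the pads) lies 155 mm ahead of it; z points along the fingers, y is the line along which they close (so a half turn about z gives the same grasp; the last joint's range is limited). The gripper opens to 85 mm and grips with 20 to 120 N. Pads are 22 mm wide; open, the fingers measure 114 mm over their backs; the gripper's body (76 mm by 85 mm) begins 54 mm behind the grasp point. The pads swing forward as they close: fully open they stand 13 mm farther back than shut.
Start: joints at [-1.294, 0.494, 1.345, -0, 1.302, -0.096], TCP at [227.06, -582.299, 404.677] pointing down, gripper open.
Joint ranges: [-2.91, 2.91], [-0.82, 2.16], [0.22, 2.67], [-1.22, 4.37], [0.12, 2.79], [-3.08, 3.08]. Speed limits (rad/s): [1.89, 1.89, 2.57, 3.01, 3.01, 3.01].

INTERFACE

Orientations are given as a rotation vector (axis times angle).
In Python, from workcell import * gives the robot as it stands.
- The arm moves only by the tool apply_moves, never from a script. Its argument "plan" is text: rows parted by semicolons, each of 4 numbers parted by spaces: the shift along the tool's x, y, z in m, then the turn about the tool's z in degrees. A call has 1 to 12 rows; each row shifts and turns the commanded pose from where the row before left it, along the tool's axes as they then stand; what a row does not reach is not made up. A row lasts 1/12 s, in which the tool goes at most 41.7 mm and 7.16 degrees, less where a joint would pass 70% of its speed; a pose out of reach is approached as far as the arm can. A call is refused whole if a number of a shift passes 0.0417 or a number of a turn 7.16, either way. A call with a gripper value outside its range is refused whole. "fingers" is the finger opening in m, from 0 to 0.0854, set as the call begins (left out, the last holds). The fingers move at their own pace and stop on an object; the grip force is fixed at half the most. Time passes only in rows, so rows that do not move let the fingers close. It gives the time, the measured TCP pose, the force, the opening and the grip force at its end, in the units of the state.
- observe(): the state, without advancing time (a new reading comes with each control period).
- grab_frame(name): name is "scene" or "top" or "wrist"; returns a dict with "pixels" (384x512x3 uint8, blue, green, red), "z_map" (384x512 float32, mm along the optical axis (not along the pixel's ray), 0 where there is no reading), "camera_matrix" (3x3 intrinsics, pixels), "R" (3x3) and "t" (3): a world point X has camera coordinates R X + t. Camera axes: x right, y down, z forward; pixel columns grow to the right and rows downward; lengths in mm; the calibration is good to about 2 mm. A picture is of the moment at which its call begins.
- job_done(): hands the job in; it is judged then, once.
Trained networks look in the newest picture that a camera, given by its name, has taken for a name from the list of things; names that differ only in an ending like _2 or _b are one class to them, and where a whole thing is asked for, a point or a joint stands for the part that bears it (a point fixed in the world has none). Each returns a list of dicts, best first, with "score" (0 to 1); they miss things now and then, are a little off and sometimes report something else, mostly with a low value. They report only what shows in the picture. A call takes as long as a camera call. They do not tell look-alikes from the thing itself.
- recognise(label, camera): "box" ([left, top, right, bottom] in pixels, round what is visible of it).
- regions_of(label, camera): "pixels" (384x512 bool, what is visible of it) and "box" ([left, top, right, bottom] in pixels, round what is visible of it).
The state is a dict: "time": time; "joints": joint angles; "qd": joint speeds; "joint_torque": joint torques, N m; "tcp_pos": TCP position; "tcp_rot": TCP orientation; "ft_force": force on the tool from outside, world axes, zero at the start; "ft_torque": the same for the moment, N m; "opening": finger opening in mm; "grasp_force": force on a finger pad.
Only numpy, scipy, OpenCV 4.12 (cv2) and the standard library are available. Lean on these libraries where they do the work, as an engineer would, in place of code of your own. Each camera call takes 0.05 s, during which the arm holds its last target. There are 200 camera calls.

## Working session

There is one attempt and no reset: what is moved stays moved. The work goes in short steps, Python scripts to look and compute and a tool call to move; the robot and the scene stay as the last step left them, time stands still between calls to the robot, and variables do not carry over. Pictures are saved under pics/ and viewed, at most 10 in all, crops included, and the job is handed in when it is done.

Besides the shell and the picture viewer there is one more tool, called after "Emit:" by a JSON object that holds its "method" and its "body", one argument or row to a line. apply_moves: Moves the arm, as the interface text tells. Its arguments: {"type":"object","properties":{"plan":{"type":"string"},"fingers":{"type":"number"}},"required":["plan"]}

```bash
mkdir -p pics; ls; cat > h.py <<'E'
from workcell import *
import numpy as np, cv2
from scipy.spatial.transform import Rotation as Ro
def pts(f,mask=None):
    z=f["z_map"]; v,u=np.nonzero((z>0)&(mask if mask is not None else True))
    d=z[v,u]; K=f["camera_matrix"]
    c=np.stack([(u-K[0,2])/K[0,0]*d,(v-K[1,2])/K[1,1]*d,d],1)
    return (c-f["t"])@f["R"]   # R^T (c-t)
E
python3 - <<'E'
from h import *
s=observe(); print(s["tcp_pos"],s["tcp_rot"],Ro.from_rotvec(s["tcp_rot"]).as_matrix().round(2),s["opening"])
F=[]
for n in ["scene","top"]:
    f=grab_frame(n); F.append(f["pixels"]); print(n,-f["R"].T@f["t"])
    for l in ["coupler","handle","pin","hole_a","spare_pin1","ball","grease_jar","spray_can","oil_bottle"]:
        try:
            for r in regions_of(l,n)[:4]:
                p=pts(f,r["pixels"]); 
                print(l,round(r["score"],2),np.round(r["box"]),np.median(p,0).round(),np.percentile(p,2,0).round(),np.percentile(p,98,0).round() )
        except Exception as e: print(l,e)
    cv2.imwrite(f"pics/{n}.png",f["pixels"])
    np.savez(f"{n}.npz",**f)
E
```

```text
pics
[ 227.02408987 -582.15061887  404.11487335] [-3.08628228e+00 -5.80443265e-01  1.80116066e-04] [[ 0.93  0.36 -0.  ]
 [ 0.36 -0.93  0.  ]
 [ 0.   -0.   -1.  ]] 85.10873973042008
scene [1125.2694553   529.62622614  825.36173566]
coupler 0.9 [161. 196. 310. 292.] [660.  94. 135.] [525.  42.  71.] [863. 197. 145.]
handle 0.64 [295. 225. 307. 245.] [553. 196. 108.] [534. 172.  76.] [562. 198. 135.]
pin 0.64 [282. 214. 290. 234.] [550. 143. 108.] [534. 121.  89.] [556. 152. 130.]
pin 0.63 [292. 258. 304. 279.] [613. 225.  64.] [602. 211.  13.] [620. 233.  86.]
pin 0.58 [309. 221. 323. 246.] [479. 201.  60.] [465. 188.   6.] [487. 209.  86.]
hole_a 0.88 [149. 133. 204. 209.] [ 556. -233.   97.] [ 474. -444.   -2.] [ 605. -181.  111.]
spare_pin1 0.57 [159. 130. 166. 144.] [ 502. -394.  127.] [ 492. -406.  108.] [ 507. -389.  144.]
spare_pin1 0.4 [384. 252. 417. 288.] [402. 411.   6.] [330. 399.  -2.] [479. 425.   9.]
ball 0.73 [152. 131. 203. 207.] [ 557. -234.  101.] [ 484. -440.    1.] [ 602. -182.  111.]
ball 0.72 [119. 191. 314. 359.] [765.  98. 104.] [416.   9.   6.] [943. 166. 143.
[... 529 characters left out ...]
6.] [540. 138. 127.] [533. 130.  93.] [550. 150. 136.]
hole_a 0.71 [314. 166. 396. 216.] [ 530. -314.  108.] [ 456. -437.   -2.] [ 597. -183.  117.]
spare_pin1 0.38 [378. 193. 381. 205.] [ 493. -395.  143.] [ 487. -402.  113.] [ 502. -391.  153.]
ball 0.86 [207.  72. 274. 228.] [675.  72.  81.] [394.   7.   2.] [928. 160. 147.]
grease_jar 0.71 [319. 136. 334. 152.] [ 703. -217.   72.] [ 676. -250.    5.] [ 740. -186.   81.]
spray_can 0.91 [138. 144. 165. 172.] [618. 389. 180.] [594. 369.   6.] [653. 429. 197.]
spray_can 0.2 [146. 182. 160. 244.] [436. 408.   6.] [338. 385.  -6.] [533. 428.  17.]
oil_bottle 0.74 [363. 136. 388. 156.] [ 676. -382.  130.] [ 653. -422.   -2.] [ 742. -359.  203.]
```

View pics/scene.png

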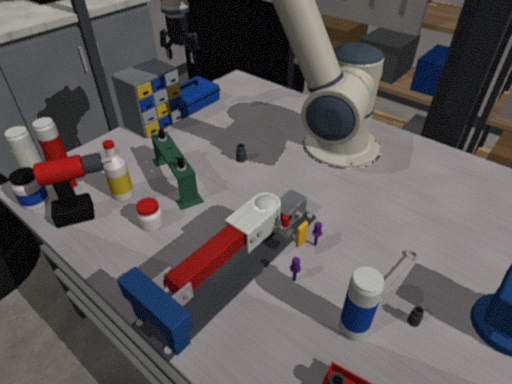

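View pics/top.png

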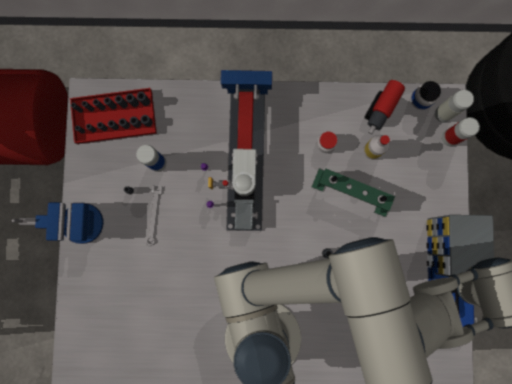

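Scene view shows the coupler dome at (265,205), the red knob at (285,220), the yellow handle at (301,233) and purple look-alikes at (295,265) and (318,230). In the top view the rack runs from (320,178) to (382,207). Next I refine the positions by colour.

```bash
python3 - <<'E'
from h import *
s=observe(); R=Ro.from_rotvec(s["tcp_rot"]).as_matrix()
for n in ["scene","top"]:
    f=dict(np.load(n+".npz")); hsv=cv2.cvtColor(f["pixels"],cv2.COLOR_BGR2HSV)
    H,S,V=[hsv[...,i].astype(int) for i in range(3)]
    K=f["camera_matrix"]; P=np.full(H.shape+(3,),np.nan); m=f["z_map"]>0; P[m]=pts(f)
    near=lambda a,b:(P[...,0]>a[0])&(P[...,0]<b[0])&(P[...,1]>a[1])&(P[...,1]<b[1])
    def rep(nm,k):
        k=k&m; p=P[k]; print(n,nm,len(p),np.nanmedian(p,0).round(1),np.nanpercentile(p,[3],0).round(),np.nanpercentile(p,[97],0).round())
        return p
    red=((H<8)|(H>172))&(S>130)&(V>50)
    rep("pin",red&near((510,100),(590,180)))
    rep("handle",(H>15)&(H<35)&(S>120)&near((500,150),(620,230)))
    p=rep("tube",red&near((600,20),(900,150)))
    c=cv2.fitLine(p[p[:,2]>110][:,:2].astype(np.float32),cv2.DIST_HUBER,0,.01,.01).ravel();print("tube line",c)
    g=rep("rack",(H>40)&(H<90)&(S>60)&near((420,-480),(650,-130))&(P[...,2]>95)&(P[...,2]<122))
    print(cv2.minAreaRect(g[:,:2].astype(np.float32)))
    bl=rep("blk",(V<60)&near((420,-480),(650,-130))&(P[...,2]>125))
    for sgn in (1,-1):
        q=bl[(bl[:,1]+300)*sgn>0]; print(len(q),q.mean(0) if len(q) else "")
    dome=rep("dome",near((500,20),(640,120))&(P[...,2]>142))
E
```

```text
scene pin 79 [548.9 143.2 121.1] [[537. 133. 105.]] [[554. 150. 130.]]
scene handle 207 [551.4 196.5 112.4] [[532. 187.  74.]] [[562. 198. 135.]]
scene tube 2296 [767.5  86.7 134.6] [[665.  53.  95.]] [[863. 101. 138.]]
tube line [ 9.9836022e-01 -5.7243556e-02  7.7085699e+02  8.2462067e+01]
scene rack 731 [ 538.2 -306.   107.6] [[ 481. -425.   99.]] [[ 593. -193.  111.]]
((531.3921508789062, -315.1836242675781), (261.6799011230469, 54.78233337402344), 68.7212142944336)
scene blk 92 [ 559.6 -236.7  137.9] [[ 492. -404.  126.]] [[ 573. -222.  145.]]
51 [ 565.83401271 -229.0697081   137.74494561]
41 [ 499.68738023 -396.14057728  135.75552583]
scene dome 198 [547.1  77.8 144.7] [[525.  57. 142.]] [[567.  98. 147.]]
top pin 20 [540.4 137.9 129.5] [[533. 132. 123.]] [[547. 145. 136.]]
top handle 36 [541.8 188.3 131.4] [[527. 186.  98.]] [[556. 193. 140.]]
top tube 818 [761.1  73.7 136.3] [[668.  50. 127.]] [[855.  97. 144.]]
tube line [9.9986076e-01 1.6687330e-02 7.6034155e+02 7.3902702e+01]
top rack 944 [ 529.3 -317.4  109.3] [[ 470. -431.  102.]] [[ 584. -200.  116.]]
((528.5146484375, -316.42535400390625), (258.9873046875, 56.46013641357422), 68.55870819091797)
top blk 56 [ 503.2 -391.6  146. ] [[ 489. -409.  129.]] [[ 567. -227.  154.]]
26 [ 560.29852554 -232.69264904  143.83061896]
30 [ 495.65708063 -399.35908927  145.21683175]
top dome 318 [556.4  75.4 144.6] [[518.  41. 142.]] [[632. 110. 151.]]
```

Emit:
{"method": "apply_moves", "body": {
  "plan": "0 0 0 -6.85;0 0 0 -6.85;0 0 0 -6.85;0 0 0 -6.85;0 0 0 -6.85;0 0 0 -6.85;0 0 0 -6.85;0 0 0 -6.85;0 0 0 -6.85;0 0 0 -6.85"
}}

```text
time: 1.83
tcp_pos: [227.1, -582.3, 404.7]
tcp_rot: [-2.219, -2.224, 0.0]
ft_force: [-0.2, -0.1, 0.6]
opening: 85.1
grasp_force: 0.0
```

Emit:
{"method": "apply_moves", "body": {
  "plan": "0.036 0.016 0 0;0.036 0.016 0 0;0.036 0.016 0 0;0.036 0.016 0 0;0.036 0.016 0 0;0.036 0.016 0 0;0.036 0.016 0 0;0.036 0.016 0 0;0.036 0.016 0 0;0.036 0.016 0 0"
}}

```text
time: 2.67
tcp_pos: [388.6, -221.1, 404.9]
tcp_rot: [2.225, 2.217, 0.0]
ft_force: [1.3, -0.4, -0.0]
opening: 85.8
grasp_force: 0.0
```

Emit:
{"method": "apply_moves", "body": {
  "plan": "0.036 0.016 0 0;0.036 0.016 0 0;0.036 0.016 0 0;0.036 0.016 0 0;0.036 0.016 0 0;0.036 0.016 0 0;0.036 0.016 0 0;0.036 0.016 0 0;0.036 0.016 0 0;0.03 0 0 0;0 0 0 0;0 0 0 0"
}}

```text
time: 3.67
tcp_pos: [533.4, 132.1, 404.5]
tcp_rot: [-2.222, -2.221, 0.0]
ft_force: [-0.9, -0.0, 0.4]
opening: 85.6
grasp_force: 0.0
```

```bash
cat >> h.py <<'E'
def cloud(f):
    hsv=cv2.cvtColor(f["pixels"],cv2.COLOR_BGR2HSV); H,S,V=[hsv[...,i].astype(int) for i in range(3)]
    m=f["z_map"]>0; P=np.full(H.shape+(3,),np.nan); P[m]=pts(f)
    return H,S,V,P,m
def rep(nm,P,k):
    p=P[k]
    if len(p)<5: print(nm,"none"); return
    print(nm,len(p),"med",np.nanmedian(p,0).round(1),"lo",np.nanpercentile(p,3,axis=0).round(1),"hi",np.nanpercentile(p,97,axis=0).round(1))
def state():
    s=observe(); R=Ro.from_rotvec(s["tcp_rot"]).as_matrix()
    print("t",round(s["time"],2),"tcp",s["tcp_pos"].round(1) if hasattr(s["tcp_pos"],"round") else s["tcp_pos"],"x",R[:,0].round(3),"y",R[:,1].round(3),"z",R[:,2].round(3),"F",np.round(s["ft_force"],1),"op",round(s["opening"],1),"gr",round(s["grasp_force"],1)); return s
def masks(c):
    H,S,V,P,m=c
    return dict(red=((H<8)|(H>172))&(S>130)&(V>50)&m, yel=(H>15)&(H<35)&(S>120)&m, grn=(H>40)&(H<90)&(S>60)&m, blk=(V<60)&m)
E
python3 - <<'E'
from h import *
state(); f=grab_frame("wrist"); cv2.imwrite("pics/w1.png",f["pixels"])
c=cloud(f); k=masks(c); P=c[3]; b=(P[...,0]<610)
rep("knob",P,k["red"]&b&(P[...,2]>100)); rep("knobtop",P,k["red"]&b&(P[...,2]>126)); rep("hand",P,k["yel"]&b); rep("handtop",P,k["yel"]&b&(P[...,2]>131))
E
```

```text
t 3.67 tcp [533.4 132.1 404.5] x [ 0.001  1.    -0.   ] y [ 1.    -0.001 -0.   ] z [-0. -0. -1.] F [-0.9 -0.   0.4] op 85.6 gr 0.0
knob 477 med [542.8 141.7 130.1] lo [534.5 131.5 108.1] hi [550.7 148.5 131.7]
knobtop 379 med [543.  139.9 130.4] lo [535.3 131.1 127.8] hi [550.7 147.8 131.8]
hand 712 med [543.  192.  134.9] lo [527.6 185.7  86.4] hi [558.2 196.7 136.6]
handtop 616 med [543.  191.3 135.1] lo [527.3 185.7 132.3] hi [558.7 196.4 136.7]
```

View pics/w1.png

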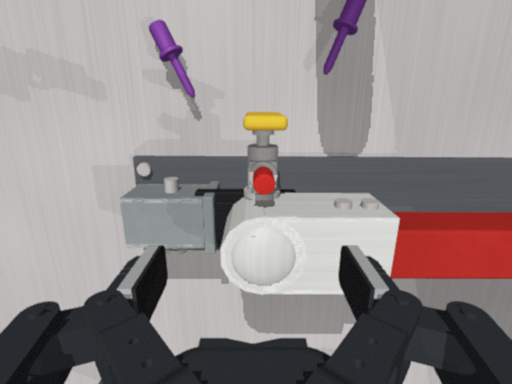

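Wrist view: red knob at (263,180), yellow handle at (265,122), purple ones well off at (165,40) and (350,15). Descending on the knob at (543,140).

Emit:
{"method": "apply_moves", "body": {
  "plan": "0.004 0.005 0.02 0;0.004 0.005 0.02 0;0 0 0.02 0;0 0 0.02 0;0 0 0.02 0;0 0 0.015 0;0 0 0.0135 0;0 0 0 0;0 0 0 0",
  "fingers": 0.06
}}

```text
time: 4.47
tcp_pos: [543.5, 137.6, 276.1]
tcp_rot: [-2.226, -2.216, 0.002]
ft_force: [0.4, -0.7, 0.3]
opening: 59.8
grasp_force: 0.0
```

Emit:
{"method": "apply_moves", "body": {
  "plan": "0 0 0 0;0 0 0 0;0 0 0 0;0 0 0 0;0 0 0 0;0 0 0 0;0 0 0 0;0 0 0 0",
  "fingers": 0
}}

```text
time: 5.13
tcp_pos: [543.8, 138.6, 277.2]
tcp_rot: [2.224, 2.217, 0.002]
ft_force: [-1.9, -1.3, 8.6]
opening: 18.1
grasp_force: 58.3
```

Emit:
{"method": "apply_moves", "body": {
  "plan": "0 0 -0.005 0;0 0 -0.01 0;0 0 -0.01 0;0 0 -0.01 0;0 0 -0.015 0;0 0 -0.02 0;0 0 -0.025 0;0 0 -0.025 0;0 0 -0.02 0;0 0 0 0"
}}

```text
time: 5.97
tcp_pos: [544.1, 138.8, 421.3]
tcp_rot: [2.222, 2.215, 0.009]
ft_force: [0.3, 0.1, -0.0]
opening: 18.4
grasp_force: 58.6
```

```bash
python3 - <<'E'
from h import *
state(); f=grab_frame("wrist"); cv2.imwrite("pics/w2.png",f["pixels"])
f=grab_frame("scene"); c=cloud(f);P=c[3];k=masks(c)
rep("knob",P,k["red"]&(P[...,0]<590)&(P[...,1]>100)&(P[...,1]<180)); rep("hand",P,k["yel"]&(abs(P[...,0]-545)<40)&(P[...,1]>160)&(P[...,1]<230))
E
```

```text
t 5.97 tcp [544.1 138.8 421.3] x [0.003 1.    0.001] y [ 1.    -0.003  0.007] z [ 0.007  0.001 -1.   ] F [ 0.3  0.1 -0. ] op 18.4 gr 58.6
knob 33 med [544.2 148.2 266. ] lo [535.  141.1 247.6] hi [552.9 150.3 273.6]
hand 208 med [551.5 196.4 111.8] lo [531.1 187.4  76.1] hi [562.5 198.5 134.3]
```

View pics/w2.png

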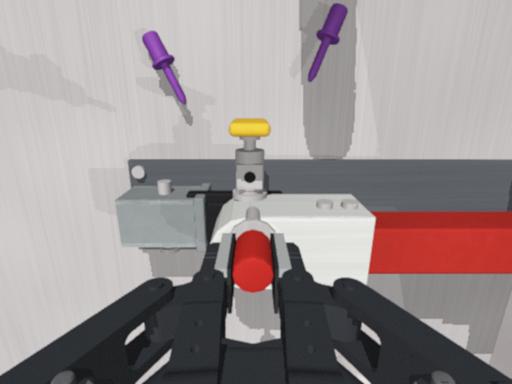

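The pin came out: it is between the pads at (253,262), and the boss hole at (250,177) is empty. Next I go over the rack.

Emit:
{"method": "apply_moves", "body": {
  "plan": "-0.039 0 0 0;-0.039 0 0 0;-0.039 0 0 0;-0.039 0 0 0;-0.039 0 0 0;-0.039 0 0 0;-0.039 0 0 0;-0.039 0 0 0;-0.039 0 0 0;-0.039 0 0 0;-0.037 -0.003 0 0;0 0 0 0"
}}

```text
time: 7.07
tcp_pos: [538.2, -294.1, 415.1]
tcp_rot: [2.229, 2.213, -0.002]
ft_force: [-1.1, 0.8, -2.3]
opening: 18.2
grasp_force: 58.6
```

Emit:
{"method": "apply_moves", "body": {
  "plan": "0 0 0 7.13;0 0 0 7.13;0 0 0 7.13;0 0 0 0;0 0 0 0;0 0 0 0"
}}

```text
time: 7.57
tcp_pos: [539.0, -288.2, 415.8]
tcp_rot: [-2.593, -1.772, 0.0]
ft_force: [0.0, 0.3, -0.4]
opening: 17.8
grasp_force: 58.6
```

```bash
python3 - <<'E'
from h import *
s=state(); f=grab_frame("wrist"); cv2.imwrite("pics/w3.png",f["pixels"]); np.savez("w3.npz",**f)
c=cloud(f);P=c[3];k=masks(c)
g=k["grn"]&(abs(P[...,2]-110)<5); rep("rack",P,g); print(cv2.minAreaRect(P[g][:,:2].astype(np.float32)))
rep("knob",P,k["red"]&(P[...,2]>220)&(abs(P[...,0]-541)<60)&(abs(P[...,1]+288)<60))
b=k["blk"]&(P[...,2]>138)&(P[...,2]<155); 
n,l=cv2.connectedComponents(b.astype(np.uint8))
for i in range(1,n):
    if (l==i).sum()>40: rep("blk%d"%i,P,l==i)
E
```

```text
t 7.57 tcp [ 539.  -288.2  415.8] x [0.364 0.932 0.   ] y [ 0.932 -0.364 -0.001] z [-0.001  0.    -1.   ] F [ 0.   0.3 -0.4] op 17.8 gr 58.6
rack 8250 med [ 549.5 -263.7  110.6] lo [ 474.8 -426.   109.3] hi [ 590.4 -198.2  111.9]
((528.99658203125, -317.9217529296875), (258.4781494140625, 54.93864059448242), 68.6025390625)
knob 2132 med [ 540.4 -283.2  268.1] lo [ 531.5 -295.6  243.9] hi [ 548.4 -278.1  270.3]
blk1 422 med [ 561.6 -234.2  146.5] lo [ 554.  -242.3  144.9] hi [ 569.2 -226.3  147.9]
blk3 335 med [ 497.2 -398.6  146. ] lo [ 488.8 -408.3  138.7] hi [ 505.  -392.4  147.5]
```

View pics/w3.png

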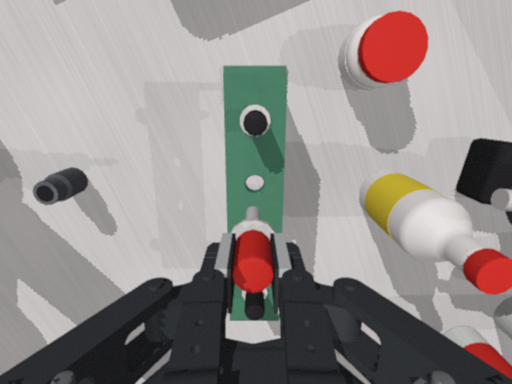

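The free hole shows at (255,183), and the held pin's tip is near (252,213).

```bash
cat >> h.py <<'E'
def ray(f,u,v,z):
    K=f["camera_matrix"]; d=f["R"].T@np.array([(u-K[0,2])/K[0,0],(v-K[1,2])/K[1,1],1]); o=-f["R"].T@f["t"]
    return o+d*(z-o[2])/d[2]
E
python3 - <<'E'
from h import *
f=dict(np.load("w3.npz")); c=cloud(f);H,S,V,P,m=c;k=masks(c)
b=np.zeros(H.shape,np.uint8); b[170:197,240:272]=(~k["grn"])[170:197,240:272]
n,l,st,ce=cv2.connectedComponentsWithStats(b)
for i in range(1,n):
    if st[i,4]>50: print("hole",st[i],ce[i],ray(f,*ce[i],110).round(1))
kt=k["red"]&(P[...,2]>267)&(abs(P[...,0]-541)<40)&(abs(P[...,1]+285)<40); rep("top",P,kt); print(cv2.minEnclosingCircle(P[kt][:,:2].astype(np.float32)))
# shank columns/rows
for r in range(206,240,3):
    g=f["pixels"][r,225:285].mean(1); print(r,np.nonzero(S[r,225:285]<60)[0][[0,-1]]+225, f["z_map"][r,252].round(), P[r,252].round())
E
```

```text
hole [245 174  20  17 245] [254.29795918 182.07755102] [ 540.  -288.8  110. ]
top 1185 med [ 539.1 -286.7  268.9] lo [ 531.  -295.2  267.4] hi [ 547.2 -279.3  270.2]
((538.937255859375, -287.5394592285156), 9.81964111328125)
206 [225 284] 207.0 [ 540. -283.  191.]
209 [225 284] 202.0 [ 540. -283.  197.]
212 [225 284] 197.0 [ 540. -283.  202.]
215 [225 284] 192.0 [ 540. -284.  207.]
218 [225 284] 187.0 [ 540. -283.  212.]
221 [225 284] 160.0 [ 543. -275.  238.]
224 [225 284] 162.0 [ 542. -277.  236.]
227 [225 284] 162.0 [ 542. -279.  237.]
230 [225 284] 159.0 [ 542. -279.  240.]
233 [225 284] 154.0 [ 542. -279.  245.]
236 [225 284] 150.0 [ 542. -278.  249.]
239 [225 284] 148.0 [ 542. -279.  252.]
```

Emit:
{"method": "apply_moves", "body": {
  "plan": "-0.0007 0.0017 0.02 0;0 0 0.02 0;0 0 0.015 0;0 0 0.015 0;0 0 0.012 0;0 0 0.012 0;0 0 0.012 0;0 0 0.01 0;0 0 0 0;0 0 0 0"
}}

```text
time: 8.45
tcp_pos: [540.4, -289.6, 299.9]
tcp_rot: [-2.596, -1.767, 0.001]
ft_force: [0.2, -0.2, 0.3]
opening: 18.3
grasp_force: 58.6
```

Emit:
{"method": "apply_moves", "body": {
  "plan": "0 0 0.003 0;0 0 0.002 0;0 0 0 0"
}}

```text
time: 8.7
tcp_pos: [540.4, -289.7, 295.3]
tcp_rot: [2.598, 1.766, 0.0]
ft_force: [0.5, -0.5, -0.1]
opening: 17.9
grasp_force: 58.6
```

Emit:
{"method": "apply_moves", "body": {
  "plan": "0 0 0 0;0 0 0 0;0 0 0 0;0 0 0 0;0 0 0 0",
  "fingers": 0.05
}}

```text
time: 9.12
tcp_pos: [540.4, -289.6, 295.3]
tcp_rot: [2.598, 1.766, 0.0]
ft_force: [-0.0, 0.0, -0.7]
opening: 50.3
grasp_force: 0.0
```

Emit:
{"method": "apply_moves", "body": {
  "plan": "0 0 -0.01 0;0 0 -0.02 0;0 0 -0.03 0;0 0 -0.03 0;0 0 -0.03 0;0 0 0 -7.13;0 0 0 -7.13;0 0 0 -7.13;0 0 0 0;0 0 0 0"
}}

```text
time: 9.95
tcp_pos: [540.3, -289.6, 415.8]
tcp_rot: [2.229, 2.213, 0.0]
ft_force: [0.4, 0.7, -0.1]
opening: 49.8
grasp_force: 0.0
```

```bash
python3 - <<'E'
from h import *
s=state(); f=grab_frame("wrist"); cv2.imwrite("pics/w4.png",f["pixels"])
c=cloud(f);P=c[3];k=masks(c)
q=k["red"]&(abs(P[...,0]-540)<30)&(abs(P[...,1]+288)<30);rep("knob",P,q);rep("top",P,q&(P[...,2]>143))
b=k["blk"]&(P[...,2]>138)&(P[...,2]<155); 
n,l=cv2.connectedComponents(b.astype(np.uint8))
for i in range(1,n):
    if (l==i).sum()>40: rep("blk%d"%i,P,l==i)
E
```

```text
t 9.95 tcp [ 540.3 -289.6  415.8] x [ 0.007  1.    -0.   ] y [ 1.    -0.007  0.   ] z [ 0. -0. -1.] F [ 0.4  0.7 -0.1] op 49.8 gr 0.0
knob 504 med [ 540.2 -286.2  146.1] lo [ 532.2 -297.1  124.3] hi [ 548.3 -279.7  147.8]
top 388 med [ 540.2 -288.4  146.4] lo [ 532.2 -297.1  143.9] hi [ 548.3 -280.4  147.9]
blk1 452 med [ 560.7 -234.4  146.4] lo [ 552.8 -242.5  144.1] hi [ 568.8 -226.1  147.7]
blk3 341 med [ 496.6 -398.5  146. ] lo [ 488.  -408.4  138.9] hi [ 504.9 -392.2  147.6]
```

View pics/w4.png

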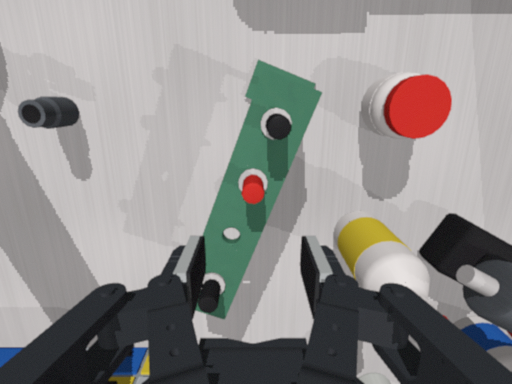

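The red pin hangs in the rack at (252,187), seated level with the spares. Now on to the handle.

Emit:
{"method": "apply_moves", "body": {
  "plan": "0.04 0 0 0;0.04 0 0 0;0.04 0 0 0;0.04 0 0 0;0.04 0 0 0;0.04 0 0 0;0.04 0 0 0;0.04 0 0 0;0.04 0 0 0;0.04 0 0 0;0.04 0 0 0;0.041 0 0 0"
}}

```text
time: 11.0
tcp_pos: [541.7, 193.3, 415.4]
tcp_rot: [2.23, 2.212, 0.0]
ft_force: [0.3, -0.9, -0.5]
opening: 50.0
grasp_force: 0.0
```

Emit:
{"method": "apply_moves", "body": {
  "plan": "0 0 0 -7;0 0 0 -7;0 0 0 -7;0 0 0 -7;0 0 0 -7;0 0 0 -7;0 0 0 -7;0 0 0 -7;0 0 0 -7;0 0 0 -7;0 0 0 -7;0 0 0 -7"
}}

```text
time: 12.0
tcp_pos: [542.1, 191.3, 415.3]
tcp_rot: [-0.167, -3.137, 0.0]
ft_force: [0.3, 0.3, 0.3]
opening: 49.9
grasp_force: 0.0
```

Emit:
{"method": "apply_moves", "body": {
  "plan": "0 0 0 -6.4;0 0 0.02 0;0 0 0.02 0;0 0 0.01 0;0 0 0 0;0 0 0 0"
}}

```text
time: 12.5
tcp_pos: [542.1, 191.4, 365.3]
tcp_rot: [0.003, -3.141, 0.0]
ft_force: [-0.2, 1.0, 0.4]
opening: 50.0
grasp_force: 0.0
```

```bash
python3 - <<'E'
from h import *
s=state(); f=grab_frame("wrist"); cv2.imwrite("pics/w5.png",f["pixels"])
c=cloud(f);P=c[3];k=masks(c)
q=k["yel"]&(abs(P[...,0]-543)<40)&(abs(P[...,1]-191)<40);rep("hand",P,q);q&=(P[...,2]>131);rep("top",P,q); print(cv2.minAreaRect(P[q][:,:2].astype(np.float32)))
rep("dome",P,(P[...,2]>143)&(P[...,2]<155)&(abs(P[...,0]-543)<50)&(P[...,1]<110)&(P[...,1]>30))
E
```

```text
t 12.5 tcp [542.1 191.4 365.3] x [-1.    -0.002  0.001] y [-0.002  1.    -0.   ] z [-0.001 -0.    -1.   ] F [-0.2  1.   0.4] op 50.0 gr 0.0
hand 902 med [535.4 190.5 134.7] lo [525.  185.5  84.1] hi [557.5 195.6 136.4]
top 675 med [541.2 190.5 135.1] lo [526.  185.4 132.4] hi [558.  195.6 136.5]
((542.1605834960938, 190.9227294921875), (11.144552230834961, 34.922752380371094), 89.98017883300781)
dome 4185 med [540.   77.3 146.4] lo [519.1  53.8 143.5] hi [564.1  98.2 148.8]
```

View pics/w5.png

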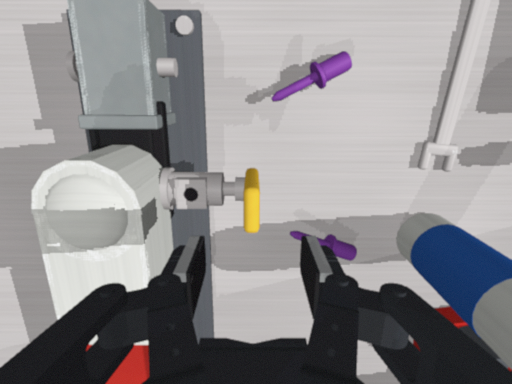

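Handle at (252,200), centred between the fingers; purple pins clear. Descend and grip.

Emit:
{"method": "apply_moves", "body": {
  "plan": "0 0 0.02 0;0 0 0.02 0;0 0 0.02 0;0 0 0.015 0;0 0 0.01 0;0 0 0.007 0;0 0 0 0;0 0 0 0"
}}

```text
time: 13.22
tcp_pos: [542.3, 191.4, 273.8]
tcp_rot: [-0.005, 3.141, 0.0]
ft_force: [-0.3, 0.4, -0.2]
opening: 50.0
grasp_force: 0.0
```

Emit:
{"method": "apply_moves", "body": {
  "plan": "0 0 0 0;0 0 0 0;0 0 0 0;0 0 0 0;0 0 0 0;0 0 0 0;0 0 0 0",
  "fingers": 0
}}

```text
time: 13.8
tcp_pos: [542.3, 191.0, 273.9]
tcp_rot: [-0.005, 3.141, -0.0]
ft_force: [-0.8, -5.3, 7.9]
opening: 11.2
grasp_force: 59.9
```

Emit:
{"method": "apply_moves", "body": {
  "plan": "0 0.003 0 0;0 0.003 0 0;0 0.003 0 0;0 0.003 0 0;0 0.003 0 0;0 0.003 0 0;0 0 0 0;0 0 0 0;0 0 0 0"
}}

```text
time: 14.55
tcp_pos: [542.3, 208.6, 273.8]
tcp_rot: [-0.005, 3.141, -0.002]
ft_force: [0.6, -11.7, 6.7]
opening: 11.8
grasp_force: 59.8
```

Emit:
{"method": "apply_moves", "body": {
  "plan": "-0.0003 0 -0.0093 0;-0.0006 0 -0.0093 0;-0.0009 0 -0.0093 0;0 0 0 0;0 0 0 0"
}}

```text
time: 14.97
tcp_pos: [543.8, 208.4, 301.1]
tcp_rot: [0.005, -3.141, 0.003]
ft_force: [3.8, -12.2, -9.7]
opening: 11.2
grasp_force: 59.3
```

```bash
cat > look.py <<'E'
from h import *
s=state(); f=grab_frame("scene"); cv2.imwrite("pics/s%d.png"%int(s["time"]*10),f["pixels"])
c=cloud(f);P=c[3];k=masks(c); b=(abs(P[...,0]-560)<45)&(P[...,1]>160)&(P[...,1]<240)
rep("hand",P,k["yel"]&b)
q=k["red"]&(P[...,0]>660)&(P[...,0]<840)&(abs(P[...,1]-75)<23); p=P[q]; p=p[p[:,2]>120]
a=np.polyfit(p[:,0],p[:,2],1); print("tube slope angle",np.arctan(-a[0]),len(p))
E
python3 look.py
```

```text
t 14.97 tcp [543.8 208.4 301.1] x [-1.    -0.003  0.   ] y [-0.003  1.    -0.002] z [-0.    -0.002 -1.   ] F [  3.8 -12.2  -9.7] op 11.2 gr 59.3
hand 162 med [557.8 212.4 138.6] lo [536.8 202.7  98.9] hi [564.6 218.4 206.9]
tube slope angle 0.08608034360115122 1299
```

The tongue is lifting (0.086 rad) with the latch held out. Continue along the arc.

Emit:
{"method": "apply_moves", "body": {
  "plan": "-0.0012 0 -0.0093 0;-0.0014 0 -0.0092 0;-0.0017 0 -0.0092 0;-0.002 0 -0.0091 0;-0.0023 0 -0.009 0;-0.0025 0 -0.009 0;-0.0028 0 -0.009 0;-0.0031 0 -0.0088 0;0 0 0 0;0 0 0 0;0 0 0 0"
}}

```text
time: 15.93
tcp_pos: [560.2, 208.3, 372.9]
tcp_rot: [0.005, -3.139, 0.004]
ft_force: [-1.7, -11.5, -8.4]
opening: 11.4
grasp_force: 59.0
```

```bash
python3 look.py; cp pics/s1[5-9]*.png pics/fin.png; ls pics
```

```text
t 15.93 tcp [560.2 208.3 372.9] x [-1.    -0.003  0.003] y [-0.003  1.    -0.002] z [-0.003 -0.002 -1.   ] F [ -1.7 -11.5  -8.4] op 11.4 gr 59.0
hand 179 med [569.5 213.1 213.2] lo [543.2 202.5 168.1] hi [580.8 226.9 258.1]
tube slope angle 0.3202438739178646 1386
fin.png
s149.png
s159.png
scene.png
top.png
w1.png
w2.png
w3.png
w4.png
w5.png
```

View pics/fin.png

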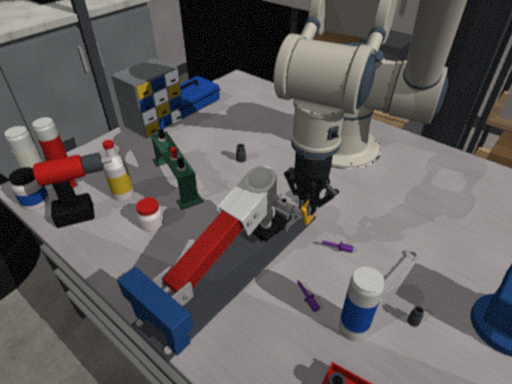

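The view shows the coupler held up at (262,185) by the handle at (308,212), and the red pin in the rack at (176,153). The purple look-alikes at (338,245) and (308,295) now lie on the table. They were still upright at 6.0 s but already down at 12.5 s, and no arm path came near them. I was told to leave them alone, so I do. One small top-up of the lift, then hand in.

Emit:
{"method": "apply_moves", "body": {
  "plan": "-0.001 0 -0.0025 0;0 0 0 0;0 0 0 0;0 0 0 0"
}}

```text
time: 16.32
tcp_pos: [561.1, 208.3, 375.1]
tcp_rot: [0.005, -3.138, 0.004]
ft_force: [-1.1, -10.0, -10.4]
opening: 10.8
grasp_force: 58.9
```

```bash
python3 look.py; python3 -c "
from workcell import *
print(job_done())"
```

```text
t 16.32 tcp [561.1 208.3 375.1] x [-1.    -0.003  0.004] y [-0.003  1.    -0.003] z [-0.004 -0.003 -1.   ] F [ -1.1 -10.  -10.4] op 10.8 gr 58.9
hand 185 med [570.9 212.8 217.6] lo [544.7 199.3 170.5] hi [584.2 224.3 304.3]
tube slope angle 0.32582272310096305 1390
the job is handed in; nothing more can be done
None
```

Job handed in at about 16.3 s: the red pin hangs in a free rack hole, and the coupler is held about 10 cm up with the latch pulled about 17 mm; however, both purple look-alike pins toppled between 6.0 and 12.5 s for reasons I couldn't determine (no planned move came near them), and I left them lying.

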